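# Pin the drawing board's counterbalance wheel under tension

### The job

Lock the drawing board's counterbalance wheel under spring tension. Take the round-headed steel pin out of the wooden tool block and stand it in the guide hole of the bracket that overhangs the wheel; then turn the wheel by its upright black handle, anticlockwise seen from above, hold it where the notch in its rim comes under the pin so that the pin drops through until its head sits down on the bracket, and let go so that the pin alone holds the wheel. Leave the other tools and studio things where they are.

Things in the scene. Friction and masses are not known exactly. Their poses are not given: they have to be found in the camera images.
- pin_head (a point): the locking pin, plain steel, free: round head 24 mm across and 30 mm high on a 12 mm round shank 46 mm long with bevelled tip, about 90 g. It starts upright in one of the three holes of the tool block, tip 14 mm above the table. This point is the centre of the head, on the axis, 61 mm above the tip and 15 mm above the head's underside; z runs up the pin
- pin_tip (a point): the lower end of the pin's shank, on its axis
- guide_mouth (a point): centre of the guide hole's upper mouth, in the flat top of the dark steel bracket, 66 mm above the table and 72 mm from the wheel's axis. The hole is vertical, 15 mm across, 24 mm deep, open below, with a 3 mm bevel at the mouth. A pin put in early stands on the rim, the underside of its head 16 mm above the bracket, and falls those 16 mm when the notch comes under it
- bracket: the same bracket, fixed; its top, 62 mm (radial) by 40 mm, reaches in over the rim from a post outside it, 6 mm clear of the wheel's upper face. Origin on the wheel's axis at table height, x pointing out from the axis to the guide hole, z up
- unit: dark steel round base of the counterbalance unit, fixed, 236 mm across, 12 mm thick; origin on the wheel's axis at table height
- wheel (a joint): angle of the sprung wheel: 0 at rest against its stop, growing anticlockwise seen from above, up to 1.6 rad. A spring always pulls it back to 0: about 0.15 N m at rest and 0.45 N m (7 N at the handle) at 1.2 rad. The notch meets the guide hole at 0.7 to 1.2 rad, depending on where the bracket is set. Left free the wheel returns to 0
- wheel_axis (a point): centre of the aluminium wheel's upper face, 36 mm above the table; the wheel is 176 mm across, 14 mm thick and lies flat, axis vertical
- wheel_handle (a point): the upright black handle fixed on the wheel, a round bar 18 mm in diameter standing 46 mm above the wheel's face, 62 mm from the axis, opposite the notch. This point is on its axis, half-way up, 59 mm above the table; it moves with the wheel
- wheel_notch (a point): middle of the only notch in the wheel's rim, at the level of the upper face, 72 mm from the axis; the notch is 19 mm wide, open outward and cut right through; it moves with the wheel , and at rest lies in the open, clockwise of the bracket
- block_top (a point): centre of the top of the wooden tool block, fixed, 64 by 176 mm, 50 mm high; its long side is this point's y. Three holes of 16 mm, 36 mm deep, stand in a row along y at -55, 0 and +55 mm and hold the pin, the awl and the scraper in any order
- awl_mid (a point): awl with a pear-shaped pale wooden handle up to 30 mm wide, standing in the block, top 128 mm above the table; leave alone. Point at mid-handle
- scraper_mid (a point): scraper with a flat dark wooden grip 10 by 34 by 45 mm, standing in the block, top 109 mm above the table; leave alone
- tape_mid (a point): roll of paper tape lying flat, 90 mm across, 24 mm high; leave alone
- ink_mid (a point): closed jar of ink 52 mm across, 70 mm high; leave alone
- tub_mid (a point): white plastic tub 110 mm across, 75 mm high; leave alone
- brush: brush about 200 mm long lying on the table; leave alone
- eraser: white eraser 55 by 25 by 14 mm; leave alone
- weight_center (a point): brass paperweight, 48 mm across, 50 mm high; leave alone
- pin: the pin as a whole; origin at its tip, z up the shank
Mind the look-alikes: they are no part of the job. Leave any purple look-alike of the pin alone. What is shaped like the unit but yellow is not meant.

How it is judged:
On the way, in this order (a step that is already met when the one before it is completed fails the run):
1. the pin stands in the guide hole, its tip below the bracket and on the rim, the wheel not yet turned (horizontal distance between pin_tip and guide_mouth below 0.006 m and z of pin_tip in the frame of bracket below 0.046 m and value of joint wheel below 0.25 rad), for 0.2 s.
2. the wheel has been turned until its notch is under the pin, and the pin has dropped through with its head down on the bracket (horizontal distance between pin_tip and guide_mouth below 0.006 m and z of pin_tip in the frame of bracket between 0.012 and 0.024 m and angle between pin_tip's own z axis and vertical below 0.2 rad and horizontal distance between wheel_notch and guide_mouth below 0.009 m), for 0.2 s.
At the end, for the whole second after the job is handed in: The pin is upright (within 0.2 rad) in the guide hole (tip within 6 mm of its axis) with its head down on the bracket (within 4 mm), passing through the wheel's notch (notch within 9 mm of the hole); pin and wheel at rest, the wheel held by the pin more than 0.5 rad from its rest stop (all of step 2 and value of joint wheel above 0.5 rad and linear speed of pin below 0.02 m/s and velocity of joint wheel between -0.05 and 0.05 rad/s); the robot touches nothing.
It fails at once if another tool or studio thing is moved more than 30 mm (distance of any of awl_mid, scraper_mid, tape_mid, ink_mid, tub_mid, brush, eraser, weight_center from where it was at the start of the episode above 0.03 m).
It also fails if it takes over 58 s, if anything falls off the work surface, if the arm or the gripper's body presses on something with over 40 N, if the wrist force passes 120 N, or if a joint passes its speed limit or range.

### The arm

A 6-joint arm with a two-finger parallel gripper is mounted at the origin on the work surface. World frame = base frame: x ahead of the robot, y to its left, z up, the work surface at z = 0. Lengths are in m, angles in rad, forces in N, time in s.
With the tool pointing down it reaches from about 0.35 to 0.975 m from the base axis. Payload 4.9 kg.
Tool frame: the origin (TCP) lies midway between the tips of the shut fingers; the grasp point (between the pads) lies 19 mm behind it; z points along the fingers, y is the line along which they close (so a half turn about z gives the same grasp; the last joint's range is limited). The gripper opens to 85 mm and grips with 20 to 120 N. Pads are 22 mm wide; open, the fingers measure 114 mm over their backs; the gripper's body (76 mm by 85 mm) begins 54 mm behind the grasp point. The pads swing forward as they close: fully open they stand 13 mm farther back than shut.
Start: joints at [-1.359, 0.053, 1.613, -0, 1.476, -0.119], TCP at [0.203, -0.591, 0.231] pointing down, gripper open.
Joint ranges: [-3.01, 3.01], [-1.01, 2.22], [0.06, 2.58], [-1.02, 4.17], [0.09, 2.62], [-3.14, 3.14]. Speed limits (rad/s): [2.57, 2.57, 3.14, 3.14, 3.14, 3.14].

### API

Orientations are given as a rotation vector (axis times angle).
In Python, from station import telemetry, optics, ctrl gives the robot as it stands.
- The arm moves only by the shell command python3 -m pendant 'ROWS' [FORCE]. ROWS is JSON, one flat list of numbers, 7 for each row, row after row: the turn, a rotation vector about the tool's x, y, z as a fraction of full scale, then the shift along the tool's x, y, z as a fraction of full scale, then the opening, from 0 (shut) to 1 (fully open). In form: [ax, ay, az, tx, ty, tz, fingers, ax, ay, az, tx, ty, tz, fingers, ...]. A call has 1 to 12 rows; each row is the pose to reach, as a shift and turn from the pose commanded when the call began, along the tool's axes at that moment; what a row does not reach only later rows make up. Full scale, the value 1, is 300 mm for a shift and 30 degrees for a turn. A row lasts 1/8 s, in which the tool goes at most 62.5 mm and 10.7 degrees, less where a joint would pass 70% of its speed; a pose out of reach is approached as far as the arm can. A call with a number of a shift or a turn outside -1 to 1 is refused whole. A call with a gripper value outside its range is refused whole. The fingers move at their own pace and stop on an object; FORCE is the grip in N (left out, the last holds). Time passes only in rows, so rows that repeat a pose let the fingers close. It gives the time, the measured TCP pose, the force, the opening and the grip force at its end, in the units of the state.
- telemetry.get_obs(): the state, without advancing time (a new reading comes with each control period).
- optics.get_image(name): name is "side" or "top"; returns a dict with "image" (384x512x3 uint8, red, green, blue), "depth" (384x512 float32, m along the optical axis (not along the pixel's ray), 0 where there is no reading), "fx", "fy", "cx", "cy" (pixels), "dist_coeffs" ([k1, k2, p1, p2, k3] as OpenCV has them; the pictures are not rectified), "rvec" (rotation vector, rad) and "tvec" (3), from world to camera coordinates, as OpenCV has them. Camera axes: x right, y down, z forward; pixel columns grow to the right and rows downward; lengths in m; the calibration is good to about 2 mm. A picture is of the moment at which its call begins.
- ctrl.finish_job(): hands the job in; it is judged then, once.
The state is a dict: "t": time; "q": joint angles; "dq": joint speeds; "effort": joint torques, N m; "tool_pos": TCP position; "tool_rot": TCP orientation; "contact_force": force on the tool from outside, world axes, zero at the start; "wrist_torque": the same for the moment, N m; "opening": finger opening in m; "grip_force": force on a finger pad.
Only numpy, scipy, OpenCV 4.12 (cv2) and the standard library are available. Lean on these libraries where they do the work, as an engineer would, in place of code of your own. Each camera call takes 0.05 s, during which the arm holds its last target. There are 200 camera calls.

## Working session

There is one attempt and no reset: what is moved stays moved. The work goes in short steps, Python scripts to look and compute and a shell command to move; the robot and the scene stay as the last step left them, time stands still between calls to the robot, and variables do not carry over. Pictures are saved under pics/ and viewed, at most 12 in all, crops included, and the job is handed in when it is done.

```bash
ls; mkdir -p pics; cat > h.py <<'E'
import numpy as np, cv2
from scipy.spatial.transform import Rotation as R
from station import telemetry, optics, ctrl
def get(n):
    d=optics.get_image(n); return d
def cam(d):
    K=np.array([[d['fx'],0,d['cx']],[0,d['fy'],d['cy']],[0,0,1.]])
    return K,np.array(d['dist_coeffs'],float),R.from_rotvec(np.ravel(d['rvec'])).as_matrix(),np.ravel(d['tvec'])
def cloud(d):
    K,D,Rm,t=cam(d); h,w=d['depth'].shape
    u,v=np.meshgrid(np.arange(w),np.arange(h))
    n=cv2.undistortPoints(np.stack([u,v],-1).reshape(-1,1,2).astype(float),K,D).reshape(h,w,2)
    p=np.dstack([n,np.ones((h,w))])*d['depth'][...,None]
    P=(p-t)@Rm; P[d['depth']<=0]=np.nan
    return P
def onplane(d,px,z):
    K,D,Rm,t=cam(d)
    n=cv2.undistortPoints(np.array(px,float).reshape(-1,1,2),K,D).reshape(-1,2)
    r=np.c_[n,np.ones(len(n))]@Rm; c=-t@Rm
    return c+r*((z-c[2])/r[:,2])[:,None]
def proj(d,P):
    K,D,Rm,t=cam(d)
    return cv2.projectPoints(np.array(P,float).reshape(-1,1,3),Rm,t,K,D)[0].reshape(-1,2)
def save(d,n,box=None,s=1):
    im=d['image'][...,::-1]
    if box: im=im[box[1]:box[3],box[0]:box[2]]
    cv2.imwrite(f'pics/{n}.png',cv2.resize(im,None,fx=s,fy=s,interpolation=cv2.INTER_CUBIC))
def local(p):  # world displacement target -> fractions from current tool pose
    o=telemetry.get_obs(); M=R.from_rotvec(o['tool_rot']).as_matrix()
    return M.T@(np.array(p)-o['tool_pos'])/0.3
E
python3 - <<'E'
from h import *
import pickle
o=telemetry.get_obs(); print({k:np.round(v,3) for k,v in o.items()})
print(R.from_rotvec(o['tool_rot']).as_matrix().round(3))
for n in('top','side'):
    d=get(n); pickle.dump(d,open(n+'0.pkl','wb')); save(d,n+'0',None,1.5)
    c=cam(d); print(n,(-c[3]@c[2]).round(3),d['fx'])
E
```

```text
pics
{'t': np.float64(0.0), 'q': array([-1.359,  0.053,  1.614,  0.   ,  1.476, -0.119]), 'dq': array([-0.   , -0.   , -0.001,  0.   , -0.   , -0.   ]), 'effort': array([ 1.0000e-03, -3.9367e+01, -3.7018e+01, -0.0000e+00,  7.0000e-03,
       -0.0000e+00]), 'tool_pos': array([ 0.203, -0.591,  0.23 ]), 'tool_rot': array([-3.097, -0.517,  0.   ]), 'contact_force': array([-0.615, -0.466,  0.129]), 'wrist_torque': array([-0.012,  0.028, -0.032]), 'grip_force': np.float64(0.0), 'opening': np.float64(0.085)}
[[ 0.946  0.325 -0.   ]
 [ 0.325 -0.946  0.002]
 [ 0.    -0.002 -1.   ]]
top [0.477 0.004 1.247] 384.9594961149887
side [ 0.232 -0.78   0.63 ] 370.1481589186802
```

View pics/top0.png

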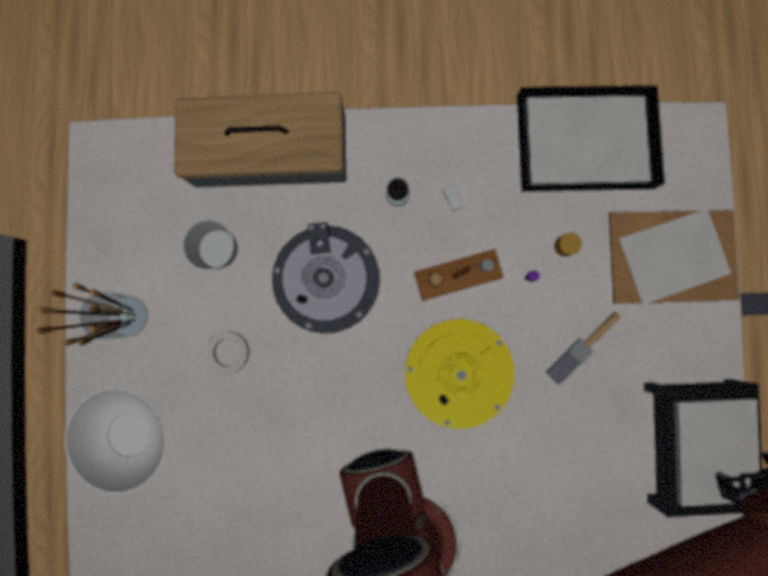

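View pics/side0.png

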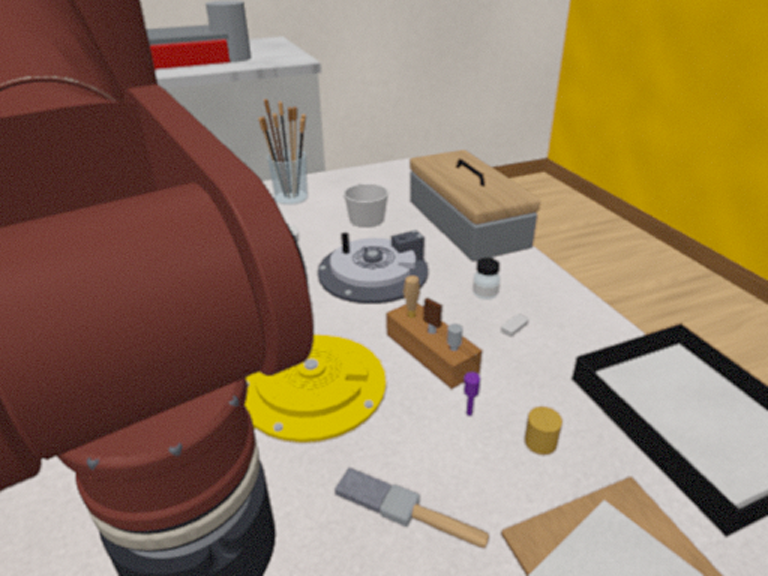

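The top view shows three candidates for the pin:
- Steel head in the block's right-hand hole, top px (488,266), side px (455,335). This is my choice.
- Purple look-alike, top px (533,275), side px (471,385).
- Brass weight, top px (568,243).

For the unit, the grey one is at (324,277) and the yellow decoy at (460,374). I'll check the choice in a close crop and measure.

```bash
python3 - <<'E'
from h import *
import pickle
t=pickle.load(open('top0.pkl','rb')); s=pickle.load(open('side0.pkl','rb'))
a=t['image'][135:235,175:345][...,::-1]; b=s['image'][145:265,200:340][...,::-1]
A=cv2.resize(a,None,fx=4,fy=4,interpolation=cv2.INTER_CUBIC)
cv2.imwrite('pics/crop1.png',A[:, :680])
P=cloud(t)
def reg(z0,z1,x,y):
    m=(P[...,2]>z0)&(P[...,2]<z1)&(P[...,0]>x[0])&(P[...,0]<x[1])&(P[...,1]>y[0])&(P[...,1]<y[1]); return m
# rough points
for n,px,z in [('unit',(324/1.5,277/1.5),.036),('handle',(301/1.5,299/1.5),.082),('hole',(320/1.5,243/1.5),.066),('pin',(488/1.5,266/1.5),.09),('notch',(350/1.5,252/1.5),.036)]:
    print(n,onplane(t,[px],z).round(4), P[int(px[1]),int(px[0])].round(4))
m=reg(.042,.058,(.4,.62),(-.26,-.03)); 
r=cv2.minAreaRect(P[m][:,:2].astype(np.float32)*1000); print('block',r)
m=reg(.075,.105,(.4,.62),(-.26,-.1)); print('pinhead',m.sum(),P[m].mean(0),P[m].max(0))
for z in (.01,.036):pass
m=reg(.03,.042,(.4,.66),(.02,.26)); c=cv2.minEnclosingCircle(P[m][:,:2].astype(np.float32)*1000); print('wheel',c)
m=reg(.006,.018,(.36,.7),(-.02,.3)); c=cv2.minEnclosingCircle(P[m][:,:2].astype(np.float32)*1000); print('base',c)
m=reg(.06,.072,(.4,.7),(.02,.26)); print('bracket',cv2.minAreaRect(P[m][:,:2].astype(np.float32)*1000))
m=reg(.073,.1,(.4,.66),(.02,.26)); print('handle',m.sum(),np.median(P[m],0))
E
```

```text
unit [[0.5726 0.1578 0.036 ]] [0.5735 0.1558 0.0514]
handle [[0.5255 0.1995 0.082 ]] [0.5265 0.2016 0.0816]
hole [[0.6409 0.1611 0.066 ]] [0.6452 0.1663 0.035 ]
pin [[ 0.582  -0.1796  0.09  ]] [ 0.5831 -0.1787  0.0895]
notch [[0.6241 0.1018 0.036 ]] [0.627  0.1047 0.0126]
block ((506.70599365234375, -141.78451538085938), (197.23678588867188, 176.95486450195312), 14.39532470703125)
pinhead 60 [ 0.58172343 -0.16929103  0.08894399] [ 0.59539054 -0.10816811  0.10451393]
wheel ((571.86865234375, 158.70928955078125), 88.9528579711914)
base ((522.166748046875, 129.0092315673828), 217.84603881835938)
bracket ((602.5227661132812, 167.8948211669922), (46.30290603637695, 166.0098419189453), 86.7845458984375)
handle 24 [0.52663601 0.20163165 0.08149026]
```

View pics/crop1.png

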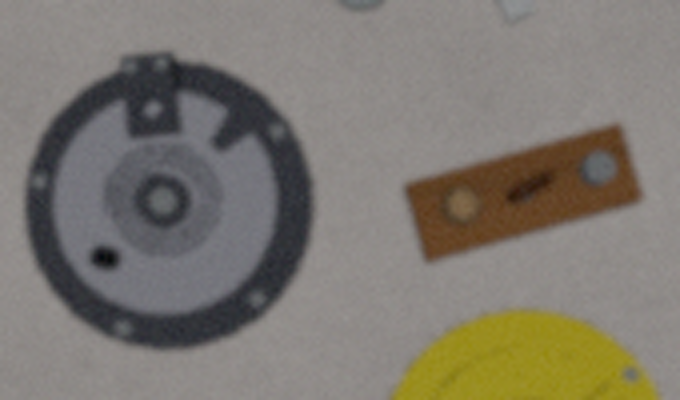

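The crop shows the steel head at (598,167), in the block's right hole. The scraper is in the middle hole and the awl on the left. The guide hole is the bright spot at (153,108), the notch is at (235,130) clockwise of it, the hub at (162,201) and the handle at (105,258). So my choice holds. Next I'll refine these with centroids.

```bash
python3 - <<'E'
from h import *
import pickle
t=pickle.load(open('top0.pkl','rb'))
g=cv2.cvtColor(t['image'],cv2.COLOR_RGB2GRAY).astype(float); hsv=cv2.cvtColor(t['image'],cv2.COLOR_RGB2HSV)
def cen(w,c,r):
    v,u=np.mgrid[c[1]-r:c[1]+r+1,c[0]-r:c[0]+r+1]; w=w[c[1]-r:c[1]+r+1,c[0]-r:c[0]+r+1]
    return np.array([(u*w).sum(),(v*w).sum()])/w.sum()
h=cen(np.clip(g-95,0,None),(213,162),2); print(g[158:167,208:219].astype(int))
pin=cen(((hsv[...,1]<70)*1.),(324,177),6)
hd=cen((np.clip(80-g,0,None)),(201,199),4)
print('hole',h,onplane(t,[h],.053)); print('pin',pin,onplane(t,[pin],.09)); print('handle',hd,onplane(t,[hd],.078))
# wheel circle by bright mask edges
dark=((g<85)&(hsv[...,1]<90)).astype(np.uint8); dark=cv2.morphologyEx(dark,cv2.MORPH_CLOSE,np.ones((3,3)))
n,l,st,ce=cv2.connectedComponentsWithStats(dark); i=l[185,183]; print(i,st[i])
i=max(range(1,n),key=lambda i: st[i][4] if 170<ce[i][0]<260 and 140<ce[i][1]<230 else 0)
c=max(cv2.findContours((l==i).astype(np.uint8),cv2.RETR_EXTERNAL,cv2.CHAIN_APPROX_NONE)[0],key=len)
W=onplane(t,c.reshape(-1,2),.012)[:,:2]
from scipy.optimize import least_squares
f=least_squares(lambda p:np.hypot(*(W-p[:2]).T)-p[2],[.572,.158,.118],loss='soft_l1',f_scale=.002); print('base',st[i],f.x)
E
```

```text
[[ 49  52  49  47  48  44  53  49  49  53  55]
 [ 53  43  46  43  54  59  53  51  51  50  60]
 [ 49  53  48  59  74  84  75  57  50  48  59]
 [ 52  49  53  76  99 109  98  76  55  55  56]
 [ 49  43  59  91 107 112 102  76  54  48  54]
 [ 42  50  63  81  99  97  81  59  52  50  49]
 [ 56  44  52  62  74  78  62  52  53  49  51]
 [ 53  53  50  54  54  56  51  51  54  48  47]
 [ 49  49  54  46  51  55  47  55  49  55  52]]
hole [212.84126984 161.76190476] [[0.643493   0.16435545 0.053     ]]
pin [324.13793103 176.48275862] [[ 0.5846801 -0.1760388  0.09     ]]
handle [200.81021277 199.01531915] [[0.52658246 0.19975529 0.078     ]]
7 [ 182  149   71   73 1733]
base [ 182  149   71   73 1733] [0.57174311 0.15868556 0.1139435 ]
```

```bash
python3 -m pendant '[0,0,-0.4,0.2,-0.1,0,0.7, 0,0,-0.7,0.4,-0.2,0,0.7, 0,0,-0.97,0.55,-0.3,0,0.7, 0,0,-0.97,0.55,-0.3,0,0.7]' 60
python3 -c "
from h import *
print(local([.5,-.27,.2]), local([.5835,-.1775,.15]))
o=telemetry.get_obs();print(R.from_rotvec(o['tool_rot']).as_matrix().round(3))"
```

```text
t: 0.6
tool_pos: [0.3319, -0.4494, 0.2308]
tool_rot: [-2.865, -1.287, -0.001]
contact_force: [-0.2, 0.3, -0.0]
opening: 0.0597
grip_force: 0.0
[0.81913495 0.02183688 0.10326769] [1.23434993 0.02517474 0.27030676]
[[ 0.664  0.747  0.   ]
 [ 0.747 -0.664  0.001]
 [ 0.001 -0.001 -1.   ]]
```

```bash
python3 -m pendant '[0,0,-0.35,0.2,0,0,0.7, 0,0,-0.7,0.4,0,0.05,0.7, 0,0,-0.97,0.6,0,0.1,0.7, 0,0,-0.97,0.82,0.02,0.1,0.7, 0,0,-0.97,0.82,0.02,0.1,0.7]'
python3 -c "
from h import *
print(local([.5835,-.1775,.15]))
o=telemetry.get_obs();print(R.from_rotvec(o['tool_rot']).as_matrix().round(3))"
```

```text
t: 1.23
tool_pos: [0.5003, -0.2714, 0.2006]
tool_rot: [-2.452, -1.963, 0.0]
contact_force: [-1.4, 0.5, 1.0]
opening: 0.0598
grip_force: 0.0
[0.3662004  0.20225198 0.16862682]
[[ 0.219  0.976 -0.001]
 [ 0.976 -0.219  0.001]
 [ 0.001 -0.001 -1.   ]]
```

```bash
python3 -m pendant '[0,0,-0.35,0.15,0.1,0.05,0.7, 0,0,-0.7,0.3,0.16,0.1,0.7, 0,0,-0.94,0.366,0.202,0.17,0.7, 0,0,-0.94,0.366,0.202,0.17,0.7, 0,0,-0.94,0.366,0.202,0.17,0.7]'
python3 - <<'E'
from h import *
print(local([.5835,-.1775,.059]))
o=telemetry.get_obs();print(o['tool_pos'],o['q'].round(2),R.from_rotvec(o['tool_rot']).as_matrix().round(3))
d=get('side'); save(d,'side1',(240,140,400,270),4)
t=get('top'); print(proj(d,[o['tool_pos']]),proj(d,[[.5835,-.1775,.09]]))
E
```

```text
t: 1.85
tool_pos: [0.5818, -0.1815, 0.1507]
tool_rot: [1.909, 2.495, -0.001]
contact_force: [0.8, 0.1, -0.1]
opening: 0.0598
grip_force: 0.0
[0.01161567 0.00914412 0.30551578]
[ 0.58177659 -0.18151588  0.15065785] [-0.42  0.08  1.72 -0.    1.34 -0.69] [[-0.262  0.965 -0.   ]
 [ 0.965  0.262 -0.001]
 [-0.001 -0.    -1.   ]]
[[305.13888132 198.66468204]] [[303.52980438 218.73333038]]
```

View pics/side1.png

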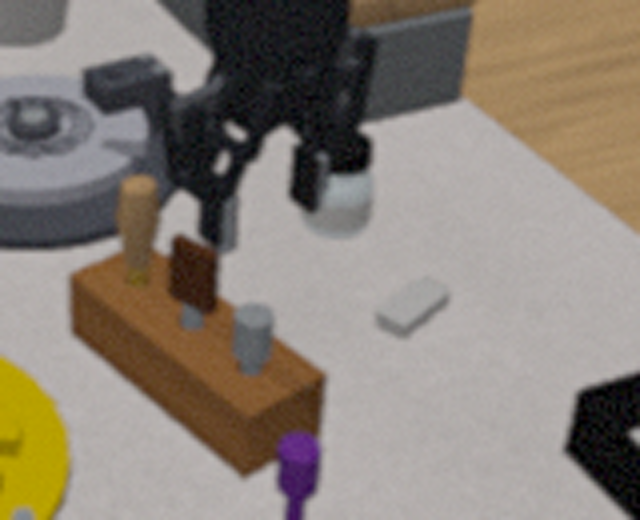

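The side crop shows the pin head top at (254,313), which is image px (303.5,218.2). That agrees with the projected estimate of (303.5,218.7). The scraper is clear of the fingers. I'll let the arm settle, then descend.

```bash
python3 -m pendant '[0,0,0,0,0,0,0.7, 0,0,0,0,0,0,0.7]'
python3 -c "
from h import *
print(local([.5835,-.1775,.059]))"
```

```text
t: 2.2
tool_pos: [0.5822, -0.1805, 0.1509]
tool_rot: [1.905, 2.497, 0.0]
contact_force: [-0.5, 0.6, 0.6]
opening: 0.0597
grip_force: 0.0
[0.0085594  0.00659775 0.30644022]
```

```bash
python3 -m pendant '[0,0,0,0.009,0.007,0.08,0.7, 0,0,0,0.009,0.007,0.18,0.7, 0,0,0,0.009,0.007,0.27,0.7, 0,0,0,0.009,0.007,0.305,0.7, 0,0,0,0.009,0.007,0.305,0.7, 0,0,0,0.009,0.007,0.305,0, 0,0,0,0.009,0.007,0.305,0, 0,0,0,0.009,0.007,0.305,0, 0,0,0,0.009,0.007,0.305,0, 0,0,0,0.009,0.007,0.305,0]' 60
```

```text
t: 3.45
tool_pos: [0.5844, -0.1772, 0.0605]
tool_rot: [1.903, 2.497, 0.0]
contact_force: [-1.5, 0.7, 5.6]
opening: 0.0226
grip_force: 58.6
```

```bash
python3 -m pendant '[0,0,0,0,0,-0.08,0, 0,0,0,0,0,-0.2,0, 0,0,0,0,0,-0.36,0, 0,0,0,0,0,-0.43,0, 0,0,0,0,0,-0.43,0]' 60
python3 -c "
from h import *
print(local([.6435,.1645,.19]), local([.6435,.1645,.097]))"
```

```text
t: 4.08
tool_pos: [0.5844, -0.177, 0.1892]
tool_rot: [1.903, 2.496, 0.001]
contact_force: [0.4, 0.4, -2.7]
opening: 0.0225
grip_force: 59.3
[ 1.04550478  0.49154651 -0.00333194] [1.04612163 0.49074979 0.30666643]
```

```bash
python3 -m pendant '[0,0,0,0.12,0.06,0,0, 0,0,0,0.3,0.14,0,0, 0,0,0,0.5,0.24,0,0, 0,0,0,0.7,0.34,0,0, 0,0,0,0.85,0.42,0,0, 0,0,0,0.95,0.46,0,0, 0,0,0,0.98,0.49,0,0, 0,0,0,0.98,0.49,0,0]'
python3 -c "
from h import *
print(local([.6435,.1645,.12]))"
```

```text
t: 5.08
tool_pos: [0.6469, 0.1455, 0.1857]
tool_rot: [-1.903, -2.497, 0.004]
contact_force: [0.3, 0.2, -1.1]
opening: 0.0223
grip_force: 59.3
[0.06399703 0.00656215 0.21888002]
```

```bash
python3 -m pendant '[0,0,0,0.04,0.005,0,0, 0,0,0,0.064,0.007,0.08,0, 0,0,0,0.064,0.007,0.16,0, 0,0,0,0.064,0.007,0.21,0, 0,0,0,0.064,0.007,0.21,0, 0,0,0,0.064,0.007,0.21,0]'
python3 - <<'E'
from h import *
o=telemetry.get_obs(); p=o['tool_pos']; print(local([.6435,.1645,.12]),p)
d=get('side'); save(d,'side2',(225,120,315,195),7)
q=p+[0,0,-.0465]; print(((proj(d,[q,[.6435,.1645,.066],[.6435,.1645,.0735]])-[225,120])*7).round(0))
import pickle; pickle.dump(d,open('side2.pkl','wb'))
t=get('top'); pickle.dump(t,open('top2.pkl','wb'))
E
```

```text
t: 5.82
tool_pos: [0.6451, 0.1646, 0.126]
tool_rot: [1.905, 2.497, 0.002]
contact_force: [-0.1, 0.7, -0.9]
opening: 0.0224
grip_force: 59.3
[ 0.00108854 -0.00523941  0.0199624 ] [0.64509187 0.16459891 0.12599151]
[[312. 243.]
 [309. 270.]
 [309. 256.]]
```

View pics/side2.png

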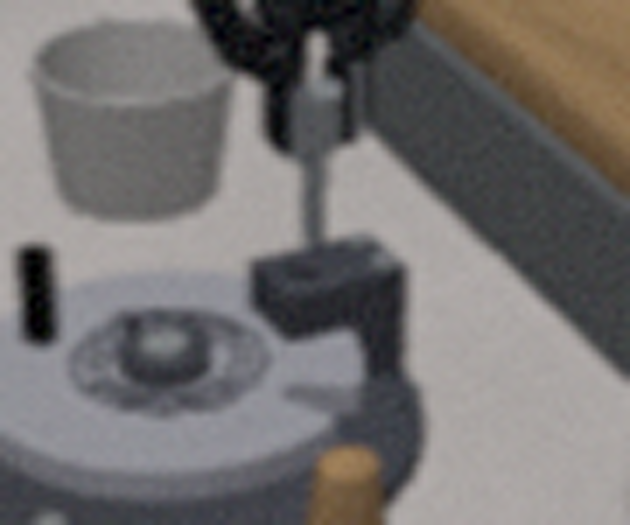

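The side crop shows the pin tip at (315,245), against a prediction of (312,243). The dark hole ellipse is near (305,271), predicted at (309,270). I'll refine the hole position from the first side picture.

```bash
python3 - <<'E'
from h import *
import pickle
for f in('side0.pkl','side2.pkl'):
    d=pickle.load(open(f,'rb')); g=cv2.cvtColor(d['image'],cv2.COLOR_RGB2GRAY).astype(int)
    print(g[153:165,260:283])
    print(proj(d,[[.6435,.1645,.066],[.6435,.1645,.054]]))
E
```

```text
[[205 204 203 204 203 203 204 205 207 206 202 201 199 191 183 179 172 169
  187 205 211 206 205]
 [204 200 205 203 203 200 200 200 201 188 177 164 151 135 130 140 136 130
  147 175 200 206 206]
 [203 201 200 197 195 189 174 163 154 131 112 104  97  89  94 104  98  93
  108 145 178 201 207]
 [196 186 172 163 149 128 112 102  98  83  83  86  86  90  85  86  90  96
  120 142 156 175 199]
 [167 130 114 105  95  84  82  81  84  83  81  87  85  90  91  87  88 103
  126 144 141 139 165]
 [156  93  74  85  85  79  71  66  71  71  76  87  90  94  92  89  92  95
   97 110 102  95 119]
 [156  87  66  82  85  87  69  68  68  67  82  85  94  90  85  89  85  81
   73  71  67  63  99]
 [145  84  56  70  80  88  86  90  88  89  86  87  91  81  80  71  67  67
   64  59  52  60 100]
 [143  82  56  61  80  83  89  90  87  86  78  71  68  66  59  61  58  55
   57  56  49  53 100]
 [143  86  52  60  62  70  76  73  65  69  61  65  59  61  63  59  62  61
   55  64  58  57 102]
 [146  88  55  60  57  63  64  61  62  57  55  59  60  59  58  53  60  56
   57  54  56  55 100]
 [159 124  85  63  55  55  64  54
[... 647 characters left out ...]
 54  57  65  65  64  73  65  65  72
   76  80  80  68  87]
 [116  59  45  58  60  63  51  50  46  46  55  66  67  69  66  63  61  57
   53  54  47  39  75]
 [111  61  39  51  62  61  71  65  68  63  68  66  70  63  53  50  46  44
   48  38  34  40  74]
 [111  56  40  45  46  63  69  63  63  65  53  55  50  42  45  49  44  39
   41  37  38  46  75]
 [105  60  31  48  50  54  47  54  49  46  45  44  39  44  42  45  40  36
   45  39  39  43  74]
 [112  66  40  40  38  43  49  43  39  38  38  43  38  44  39  46  37  43
   45  43  43  38  75]
 [126  96  65  47  45  42  40  46  38  42  42  40  43  40  34  41  38  48
   35  44  36  38  79]]
[[269.16649779 158.63996333]
 [269.15173922 161.95542773]]
```

```bash
python3 - <<'E'
from h import *
import pickle
from scipy.ndimage import map_coordinates as mc
t=pickle.load(open('top0.pkl','rb')); s=pickle.load(open('side0.pkl','rb'))
def prof(d,P0,P1,n=241):
    P=np.linspace(P0,P1,n); px=proj(d,P); g=cv2.cvtColor(d['image'],cv2.COLOR_RGB2GRAY).astype(float)
    return P,mc(g,[px[:,1],px[:,0]],order=1)
def edge(d,P0,P1,ax):
    P,v=prof(d,P0,P1); h=(v.min()+v.max())/2; i=np.where(np.diff(np.sign(v-h)))[0]; return [round(P[k][ax],4) for k in i],round(v.min()),round(v.max())
for x in(.625,.632,.64,.648):
    print('top x',x,'+y',edge(t,[x,.17,.066],[x,.215,.066],1),'-y',edge(t,[x,.16,.042],[x,.125,.042],1))
for y in(.155,.163,.171): print('inner',y,edge(t,[.64 if y!=.163 else .63,y,.042],[.59,y,.042],0))
# base ring outer edges and wheel edges (z .036 upper face) along rays from axis
for d,n in((t,'top'),(s,'side')):
  for r0,r1,z,nm in((.1,.135,.012,'base'),(.075,.1,.036,'wheel')):
    pts=[]
    for a in np.radians(np.arange(0,360,6)):
        if nm=='wheel' and (a<np.radians(30) or a>np.radians(300)): continue
        c=np.array([.5717,.1587,z]); u=np.array([np.cos(a),np.sin(a),0])
        P,v=prof(d,c+r0*u,c+r1*u); k=np.argmax(np.abs(np.gradient(cv2.GaussianBlur(v[None],(21,1),5)[0])[10:-10]))+10; pts.append(P[k][:2])
    pts=np.array(pts)
    from scipy.optimize import least_squares
    f=least_squares(lambda p:np.hypot(*(pts-p[:2]).T)-p[2],[.572,.158,r1],loss='soft_l1',f_scale=.001); print(n,nm,f.x.round(4),np.median(abs(f.fun)).round(4))
E
```

```text
top x 0.625 +y ([np.float64(0.1826)], 49, 120) -y ([np.float64(0.1442)], 75, 120)
top x 0.632 +y ([np.float64(0.1835), np.float64(0.2141)], 50, 120) -y ([np.float64(0.1441)], 50, 119)
top x 0.64 +y ([np.float64(0.1835), np.float64(0.2062)], 46, 119) -y ([np.float64(0.1453)], 49, 120)
top x 0.648 +y ([np.float64(0.1831), np.float64(0.1949)], 47, 92) -y ([np.float64(0.1457)], 53, 120)
inner 0.155 ([np.float64(0.6248), np.float64(0.5912)], 51, 108)
inner 0.163 ([np.float64(0.6243), np.float64(0.5935)], 51, 108)
inner 0.171 ([np.float64(0.6398), np.float64(0.6238), np.float64(0.5919)], 47, 105)
top base [0.5714 0.1587 0.116 ] 0.0007
top wheel [0.5722 0.1583 0.0894] 0.0008
side base [0.5657 0.1512 0.117 ] 0.0024
side wheel [0.5693 0.1621 0.0882] 0.0016
```

```bash
python3 - <<'E'
from h import *
import pickle
s=pickle.load(open('side2.pkl','rb'))
C=[[.6227,.1825],[.6259,.1427],[.6877,.1475],[.6846,.1874]]
P=[c+[z] for z in(.066,.042) for c in C]+[[.6435,.164,.066]]
print((proj(s,P)-[225,120]).round(2))
im=s['image'][143:183,252:292][...,::-1]; im=cv2.resize(im,None,fx=14,fy=14,interpolation=cv2.INTER_CUBIC)
im=cv2.convertScaleAbs(im,alpha=1.6)
for p in proj(s,P): cv2.circle(im,tuple(((p-[252,143]+.5)*14).round().astype(int).tolist()),3,(0,0,255),-1)
cv2.imwrite('pics/brk.png',im)
E
```

```text
[[35.92 37.38]
 [41.75 42.82]
 [59.11 38.37]
 [52.98 33.12]
 [35.98 43.94]
 [41.75 49.5 ]
 [58.92 44.97]
 [52.86 39.61]
 [44.23 38.71]]
```

View pics/brk.png

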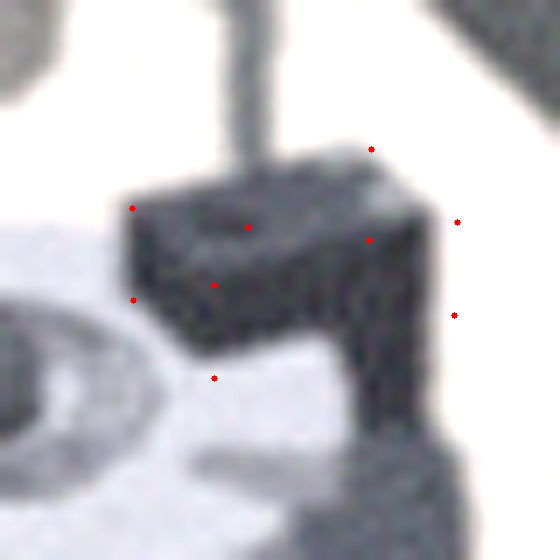

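The overlay shows the top-derived bracket model about 1 px to the right of and below the real bracket in the side view. The best blend puts the hole near (0.643, 0.167), so I'll descend there gently and watch the force.

```bash
python3 -c "
from h import *
print(local([.643,.167,.106]))"
```

```text
[ 0.00913125 -0.00564909  0.06819843]
```

```bash
python3 -m pendant '[0,0,0,0.009,-0.006,0.01,0, 0,0,0,0.009,-0.006,0.02,0, 0,0,0,0.009,-0.006,0.035,0, 0,0,0,0.009,-0.006,0.045,0, 0,0,0,0.009,-0.006,0.055,0, 0,0,0,0.009,-0.006,0.06,0, 0,0,0,0.009,-0.006,0.06,0]'
```

```text
t: 6.8
tool_pos: [0.6418, 0.1668, 0.1066]
tool_rot: [-1.905, -2.498, 0.0]
contact_force: [-0.1, -0.5, -1.2]
opening: 0.0222
grip_force: 59.2
```

No contact, with the tip already about 6 mm below the mouth. I'll continue down.

```bash
python3 -m pendant '[0,0,0,0,0,0.01,0, 0,0,0,0,0,0.02,0, 0,0,0,0,0,0.03,0, 0,0,0,0,0,0.04,0, 0,0,0,0,0,0.04,0]'
```

```text
t: 7.42
tool_pos: [0.6417, 0.1669, 0.0943]
tool_rot: [-1.905, -2.498, 0.001]
contact_force: [-0.9, -1.0, -1.9]
opening: 0.0223
grip_force: 59.2
```

```bash
python3 -m pendant '[0,0,0,0,0,0.01,0, 0,0,0,0,0,0.02,0, 0,0,0,0,0,0.032,0, 0,0,0,0,0,0.032,0]'
python3 - <<'E'
from h import *
d=get('side'); save(d,'side3',(225,100,325,190),6)
E
```

```text
t: 7.92
tool_pos: [0.6416, 0.1669, 0.0846]
tool_rot: [-1.904, -2.498, 0.001]
contact_force: [0.6, -2.0, -1.3]
opening: 0.0226
grip_force: 59.3
```

View pics/side3.png

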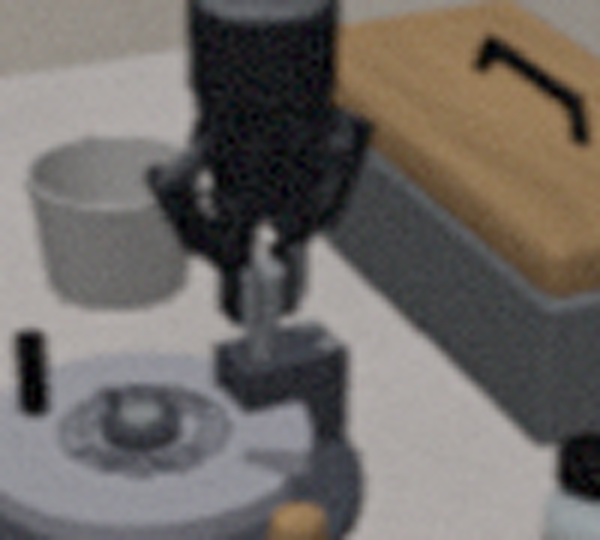

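The picture shows the shank entering the guide hole at (261,357) and the head in the fingers just above the bracket. I'll release and rise.

```bash
python3 -m pendant '[0,0,0,0,0,0,0.6, 0,0,0,0,0,0,0.6, 0,0,0,0,0,0,0.6, 0,0,0,0,0,-0.1,0.6, 0,0,0,0,0,-0.25,0.6, 0,0,0,0,0,-0.35,0.6, 0,0,0,0,0,-0.35,0.6]'
python3 - <<'E'
from h import *
import pickle
d=get('side'); save(d,'side4',(225,100,325,190),6)
o=telemetry.get_obs(); print(o['q'].round(2),R.from_rotvec(o['tool_rot']).as_matrix().round(2))
print(local([.526,.2,.19]))
E
```

```text
t: 8.85
tool_pos: [0.644, 0.1673, 0.1946]
tool_rot: [1.902, 2.494, 0.008]
contact_force: [0.0, -0.1, -0.3]
opening: 0.0517
grip_force: 0.0
[ 0.14  0.17  1.56  0.    1.42 -0.13] [[-0.26  0.96  0.  ]
 [ 0.96  0.26  0.  ]
 [-0.    0.   -1.  ]]
[ 0.20871733 -0.34609001  0.004929  ]
```

View pics/side4.png

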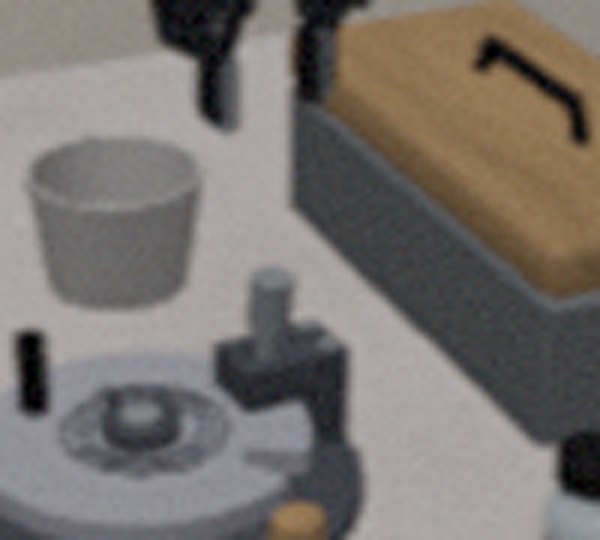

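The side crop shows the pin standing upright in the hole, head top at (270,275), with the wheel unturned. Now I'll go to the handle, turning the fingers so they close along the tangent.

```bash
python3 -m pendant '[0,0,-0.35,0.1,-0.1,0,0.55, 0,0,-0.7,0.2,-0.25,0,0.55, 0,0,-0.97,0.214,-0.351,0,0.55, 0,0,-0.97,0.214,-0.351,0,0.55, 0,0,-0.97,0.214,-0.351,0,0.55]' 
python3 - <<'E'
from h import *
print(local([.525,.202,.12]),local([.525,.202,.05]))
E
```

```text
t: 9.52
tool_pos: [0.5233, 0.2008, 0.1891]
tool_rot: [-1.218, -2.895, 0.001]
contact_force: [0.6, 0.1, 0.1]
opening: 0.0471
grip_force: 0.0
[-0.00119597  0.00707051  0.23030175] [-0.00134478  0.00733503  0.46363489]
```

```bash
python3 -m pendant '[0,0,-0.35,0,0.007,0.07,0.55, 0,0,-0.7,0,0.007,0.15,0.55, 0,0,-0.85,0,0.007,0.23,0.55, 0,0,-0.85,0,0.007,0.23,0.55, 0,0,-0.85,0,0.007,0.23,0.55]' 
python3 - <<'E'
from h import *
import pickle
print(local([.525,.202,.05]))
o=telemetry.get_obs(); print(R.from_rotvec(o['tool_rot']).as_matrix().round(2))
d=get('side'); save(d,'side5',(190,110,310,200),6)
print((proj(d,[[.525,.202,.082],o['tool_pos']])-[190,110])*6)
E
```

```text
t: 10.15
tool_pos: [0.5259, 0.2024, 0.1219]
tool_rot: [0.55, 3.092, 0.001]
contact_force: [0.1, -0.5, -0.1]
opening: 0.0471
grip_force: 0.0
[ 0.00239826 -0.00237931  0.23950819]
[[-0.94  0.34  0.  ]
 [ 0.34  0.94  0.  ]
 [-0.    0.   -1.  ]]
[[237.19283546 276.06284833]
 [234.38172884 206.47484118]]
```

View pics/side5.png

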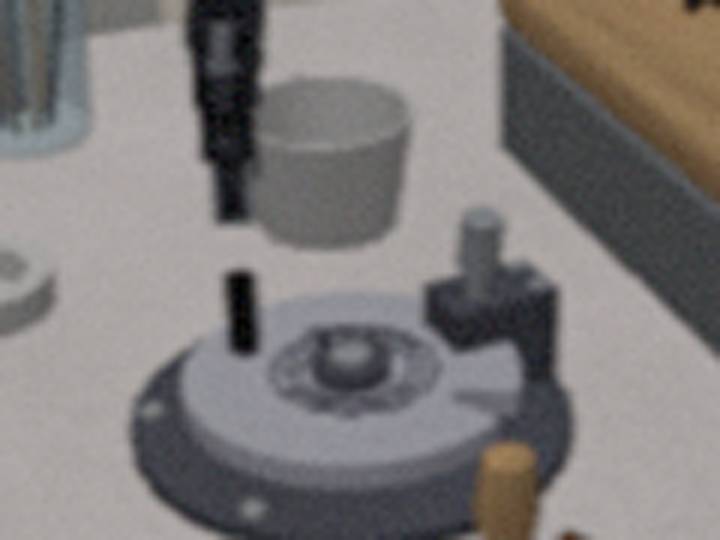

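The side crop shows the handle top at (240,275), right under the fingers at (232,215). I'll descend and grip.

```bash
python3 -m pendant '[0,0,0,0.002,-0.002,0.08,0.55, 0,0,0,0.002,-0.002,0.17,0.55, 0,0,0,0.002,-0.002,0.235,0.55, 0,0,0,0.002,-0.002,0.235,0.55, 0,0,0,0.002,-0.002,0.235,0, 0,0,0,0.002,-0.002,0.235,0, 0,0,0,0.002,-0.002,0.235,0, 0,0,0,0.002,-0.002,0.235,0]' 60
python3 - <<'E'
from h import *
import pickle
o=telemetry.get_obs(); p=np.array(o['tool_pos']); ax=np.array([.570,.1615]); v=p[:2]-ax; print(np.hypot(*v),np.degrees(np.arctan2(v[1],v[0])))
a0=np.arctan2(v[1],v[0]); M=R.from_rotvec(o['tool_rot']).as_matrix()
for d in range(0,56,4):
    a=a0+np.radians(d); q=np.r_[ax+np.hypot(*v)*np.array([np.cos(a),np.sin(a)]),p[2]]; print(d,(M.T@(q-p)/.3).round(3),q.round(4))
d=get('side'); pickle.dump(d,open('side6.pkl','wb'))
E
```

```text
t: 11.2
tool_pos: [0.5254, 0.2028, 0.0525]
tool_rot: [0.546, 3.091, 0.003]
contact_force: [-0.0, 2.4, 4.8]
opening: 0.0163
grip_force: 58.8
0.06079309134169074 137.24227009582657
0 [0. 0. 0.] [0.5254 0.2028 0.0525]
4 [ 0.005 -0.013 -0.   ] [0.5226 0.1996 0.0525]
8 [ 0.009 -0.027 -0.   ] [0.5201 0.1962 0.0525]
12 [ 0.012 -0.041 -0.   ] [0.5178 0.1926 0.0525]
16 [ 0.014 -0.055 -0.   ] [0.5157 0.1889 0.0525]
20 [ 0.015 -0.069 -0.   ] [0.5139 0.185  0.0525]
24 [ 0.016 -0.083 -0.   ] [0.5124 0.181  0.0525]
28 [ 0.015 -0.097 -0.   ] [0.5112 0.177  0.0525]
32 [ 0.013 -0.111 -0.   ] [0.5103 0.1728 0.0525]
36 [ 0.01  -0.125 -0.   ] [0.5096 0.1687 0.0525]
40 [ 0.007 -0.138 -0.   ] [0.5093 0.1644 0.0525]
44 [ 0.002 -0.152 -0.   ] [0.5092 0.1602 0.0525]
48 [-0.004 -0.165 -0.   ] [0.5095 0.1559 0.0525]
52 [-0.01  -0.177 -0.   ] [0.51   0.1517 0.0525]
```

Gripped. I'll turn along the arc to about 38°.

```bash
python3 -m pendant '[0,0,0,0.005,-0.013,0,0, 0,0,0,0.009,-0.027,0,0, 0,0,0,0.012,-0.041,0,0, 0,0,0,0.014,-0.055,0,0, 0,0,0,0.015,-0.069,0,0, 0,0,0,0.016,-0.083,0,0, 0,0,0,0.015,-0.097,0,0, 0,0,0,0.013,-0.111,0,0, 0,0,0,0.01,-0.125,0,0, 0,0,0,0.009,-0.131,0,0, 0,0,0,0.009,-0.131,0,0]'
cat > look.py <<'E'
from h import *
import pickle,sys
o=telemetry.get_obs(); p=np.array(o['tool_pos']); v=p[:2]-[.570,.1615]; print('r,ang',np.hypot(*v),np.degrees(np.arctan2(v[1],v[0]))-137.2,o['contact_force'].round(1))
d=get('side'); g=cv2.cvtColor(d['image'],cv2.COLOR_RGB2GRAY).astype(int)
print('pin column',g[138:166,270].tolist())
if len(sys.argv)>1: save(d,sys.argv[1],(190,110,310,200),6)
E
python3 look.py
```

```text
t: 12.62
tool_pos: [0.5059, 0.1687, 0.0521]
tool_rot: [-0.545, -3.088, -0.006]
contact_force: [-11.0, 10.1, 15.3]
opening: 0.0162
grip_force: 61.0
r,ang 0.06447402483798095 36.39350726326293 [-11.   10.1  15.3]
pin column [168, 168, 167, 165, 168, 168, 155, 134, 129, 129, 121, 92, 85, 83, 82, 77, 78, 78, 76, 73, 71, 75, 68, 59, 41, 43, 45, 43]
```

```bash
python3 -m pendant '[0,0,0,0.004,-0.004,0,0, 0,0,0,0.004,-0.008,0,0, 0,0,0,0.004,-0.012,0,0, 0,0,0,0.003,-0.016,0,0, 0,0,0,0.002,-0.02,0,0, 0,0,0,0.002,-0.02,0,0]'; python3 look.py side7
```

```text
t: 13.42
tool_pos: [0.5052, 0.1646, 0.0521]
tool_rot: [-0.544, -3.093, -0.012]
contact_force: [-4.5, 15.9, 6.9]
opening: 0.0164
grip_force: 60.4
r,ang 0.06483045681168877 40.08256057694055 [-4.5 15.9  6.9]
pin column [169, 170, 169, 166, 169, 169, 151, 130, 128, 129, 119, 94, 82, 83, 82, 83, 83, 81, 76, 75, 76, 71, 67, 56, 45, 45, 40, 50]
```

View pics/side7.png

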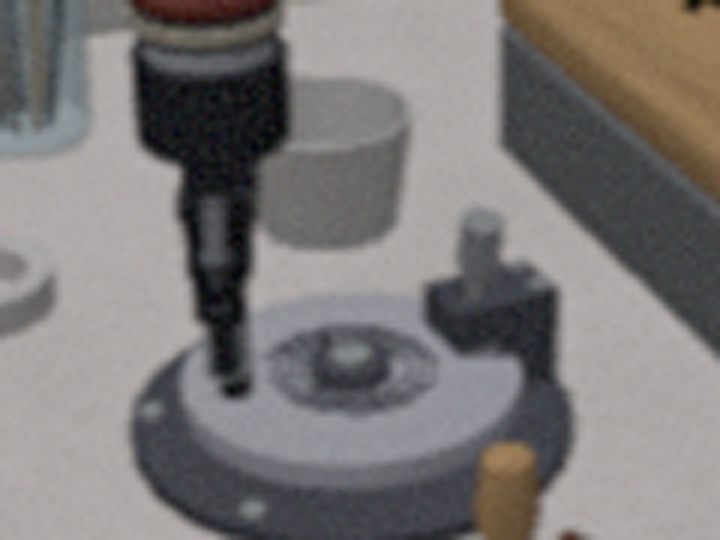

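The notch is now under the bracket and the pin is still up at (480,215). A bit further.

```bash
python3 -m pendant '[0,0,0,-0.001,-0.004,0,0, 0,0,0,-0.002,-0.008,0,0, 0,0,0,-0.003,-0.012,0,0, 0,0,0,-0.003,-0.012,0,0]'; python3 look.py
```

```text
t: 13.98
tool_pos: [0.5044, 0.1602, 0.0521]
tool_rot: [-0.544, -3.091, -0.009]
contact_force: [-5.1, 12.8, 9.0]
opening: 0.0157
grip_force: 60.6
r,ang 0.06566170123026965 -316.0374143217132 [-5.1 12.8  9. ]
pin column [167, 166, 167, 168, 169, 167, 156, 132, 123, 130, 123, 94, 79, 83, 84, 85, 81, 80, 75, 79, 79, 75, 69, 58, 48, 42, 38, 37]
```

```bash
python3 -m pendant '[0,0,0,-0.001,-0.003,0,0, 0,0,0,-0.002,-0.006,0,0, 0,0,0,-0.003,-0.009,0,0, 0,0,0,-0.003,-0.009,0,0]'; python3 look.py
```

```text
t: 14.52
tool_pos: [0.5041, 0.1574, 0.0521]
tool_rot: [-0.544, -3.091, -0.009]
contact_force: [-6.6, 13.3, 10.2]
opening: 0.0164
grip_force: 60.7
r,ang 0.06601685270894468 -313.63651673494655 [-6.6 13.3 10.2]
pin column [168, 166, 165, 169, 168, 166, 171, 167, 169, 169, 158, 135, 124, 120, 92, 77, 86, 86, 85, 83, 87, 86, 69, 59, 43, 41, 38, 41]
```

The pin has dropped: the head top moved down about 4.5 px, or about 16 mm. I'll release the handle and retreat.

```bash
python3 -m pendant '[0,0,0,0,0,0,0.15, 0,0,0,0,0,0,0.3, 0,0,0,0,0,0,0.55, 0,0,0,0,0,0,0.55, 0,0,0,0,0,0,0.55, 0,0,0,0,0,-0.1,0.55, 0,0,0,0,0,-0.25,0.55, 0,0,0,0,0,-0.4,0.55, 0,0,0,0,0,-0.4,0.55]'; python3 look.py side8
```

```text
t: 15.7
tool_pos: [0.508, 0.1543, 0.1758]
tool_rot: [0.546, 3.085, 0.004]
contact_force: [0.6, -0.0, 0.5]
opening: 0.047
grip_force: 0.0
r,ang 0.0624588495656117 -310.5946397315487 [ 0.6 -0.   0.5]
pin column [164, 165, 164, 164, 163, 164, 166, 165, 164, 165, 148, 129, 118, 97, 88, 85, 80, 87, 84, 84, 87, 81, 66, 56, 40, 43, 45, 41]
```

View pics/side8.png

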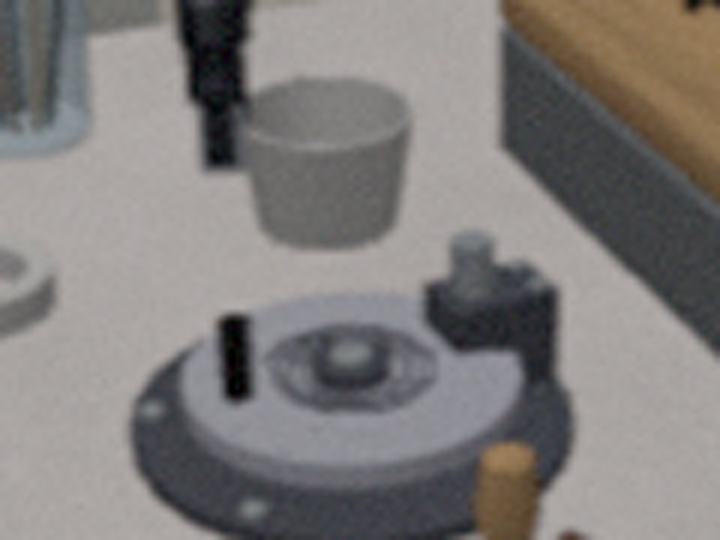

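The picture shows the pin head low on the bracket at (472,260). The wheel is held with its handle turned to (236,355), and the gripper is clear at (220,165). I'll hand it in.

```bash
python3 -m pendant '[0,0,0,0,0,0,0.55, 0,0,0,0,0,0,0.55]' && python3 -c "
from station import ctrl
print(ctrl.finish_job())"
```

```text
t: 16.0
tool_pos: [0.5039, 0.1539, 0.1686]
tool_rot: [-0.546, -3.09, 0.002]
contact_force: [0.2, 0.3, -0.9]
opening: 0.0468
grip_force: 0.0
the job is handed in; nothing more can be done
None
```

The pin is down through the notch with its head on the bracket, and it alone holds the wheel, turned by about 0.8 rad; the job was handed in at about 16 s with the gripper clear and no verdict returned.

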